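# Clamp and tension the blade of a scroll saw

## Task

A new blade has just been set in the scroll saw. Fold the blade clamp lever on the nose of the upper arm fully back on to the arm, then wind the tension wheel at the rear end clockwise until the slack is gone and the resistance has climbed to a firm 0.75 N m, never so hard that it overstrains the blade, and let go. Leave the workpiece and the things lying round the saw where they are.

Things in the scene. Friction and masses are not known exactly. Their poses are not given: they have to be found in the camera images.
- scroll_saw: blue benchtop scroll saw, fixed. Origin on the bench under its middle, z up; long axis y: blade, work table and lever at the +y (front) end, tension wheel at the -y (rear) end. Base 200 mm wide, 570 long. Upper arm along x = 0: 36 mm wide, top 230 mm above the bench at the rear, 238 at the nose, which ends at y = 242 mm. Work table top at 130 mm, 200 mm wide, y 20 to 340 mm
- lever_pivot (a point): pivot of the blade clamp lever: on the nose of the upper arm, saw x = 0, y = 222 mm, 252 mm above the bench, between two steel cheeks 30 mm apart over all, tops at 262 mm. The pivot axis is the saw's x axis
- clamp_lever (a joint): angle of the blade clamp lever, rad. 0: thrown open, standing up from its pivot, leaning 0.30 rad from vertical to the saw's front (+y); 1.70: its stop, folded over to the rear (-y), lying 0.17 rad above level along the arm. Starts between 0 and 0.25. Turns with an even drag of about 0.25 N m (about 4 N at the handle) and stays where it is left
- lever_tip (a point): end of the lever, on its middle line 80 mm from lever_pivot. Steel bar 14 mm wide (saw x) and 9 mm thick; its outer part, 46 to 80 mm from the pivot, is a black handle 26 mm wide and 12 mm thick
- wheel_grip (a point): the middle of the tension wheel, on its upright axis and at half its height: saw x = 0, y = -215 mm, 264 mm above the bench. Fixed to the saw, does not turn with the wheel. Below the wheel is only a stack of nut and washers, 34 mm across or less, down to the arm's top 34 mm below this point, so fingertips may reach 15 mm below the wheel
- tension_wheel: black knurled round hand wheel, 46 mm across, 26 mm high, top 276 mm above the bench; origin on its axis, 248 mm up. Clockwise from above tightens. First 0.4 to 3.2 rad of slack (drag 0.03 N m); then within 0.25 rad a bite of 0.45 N m, steady for 0 to 0.9 rad; then it climbs 0.33 N m per rad. How far is not known beforehand: feel it. Stop at 0.75 N m (0.68 to 0.85 will do); above 0.95 overstrains
- tension_nut: steel hexagon nut 23 mm across under the wheel, turned by the wheel once the slack is gone; self-locking, so it stays where it is left. (The wheel's hub is cushioned: let go, the wheel turns back by 0.2 to 0.5 rad without slackening the blade.) Origin on the axis, 244 mm above the bench
- spring_collar: steel collar 29 mm across under the nut that carries the blade's pull. Its force on the nut is the blade's tension: 0 while the wheel takes 0.45 N m or less, about 17 N when it takes 0.65 N m to turn, 25 N at 0.75, 33 N at 0.85, 42 N at 0.95. Origin on the axis, 244 mm above the bench
- workpiece: bystander: plywood offcut 85 x 110 x 6 mm lying on the saw's work table, to be left alone. Origin in the middle of its underside
- oil_bottle: bystander: oil bottle, 48 mm across, 115 mm high, standing on the bench beside the saw, on the robot's side. Origin in the middle of its underside
- screwdriver: bystander: screwdriver 170 mm long lying on the bench beside the saw, on the robot's side
- try_square: bystander: try square, wooden stock 75 mm, steel blade 100 mm, lying on the bench on the saw's far side

How it is judged:
By the outcome, as a careful person would: the job done as asked, in the order asked, and still so for the second after the job is handed in, with the robot touching nothing.
It also fails if it takes over 72 s, if anything falls off the work surface, if the arm or the gripper's body presses on something with over 40 N, if the wrist force passes 120 N, or if a joint passes its speed limit or range.

## Robot

A 7-joint arm with a two-finger parallel gripper is mounted at the origin on the work surface. World frame = base frame: x ahead of the robot, y to its left, z up, the work surface at z = 0. Lengths are in m, angles in rad, forces in N, time in s.
With the tool pointing down it reaches from about 0.425 to 0.875 m from the base axis. Payload 4.7 kg.
Tool frame: the origin (TCP) lies midway between the tips of the shut fingers; the grasp point (between the pads) lies 19 mm behind it; z points along the fingers, y is the direction in which the jaws open and shut (so a half turn about z gives the same grasp; the last joint's range is limited). The gripper opens to 87 mm and grips with 3 to 60 N. Pads are 19 mm wide; open, the fingers measure 117 mm over their backs; the gripper's body (75 mm by 190 mm) begins 51 mm behind the grasp point.
Start: joints at [-1.281, 0.321, -0.07, 1.45, 0.023, 1.371, -0.057], TCP at [0.177, 0.625, 0.223] pointing down, gripper open.
Joint ranges: [-2.86, 2.86], [-0.3, 2.09], [-1.38, 1.24], [0.06, 2.45], [-1.56, 4.7], [0.09, 2.05], [-2.69, 2.69]. Speed limits (rad/s): [2.57, 2.57, 3.14, 3.14, 3.14, 3.14, 3.14].

## Interface

Orientations are given as a rotation vector (axis times angle).
In Python, from bench import get_state, eyes, job gives the robot as it stands. The module is installed in compiled form; this text tells all that it offers.
- The arm moves only by the shell command python3 -m jog 'ROWS' [FORCE]. ROWS is JSON, a list that holds one entry, the list of rows, each a list of 5 numbers: the opening, from 0 (shut) to 1 (fully open), then the shift along the tool's x, y, z in units of 40 mm (1.0 is 40 mm), then the turn about the tool's z in units of 5 degrees (1.0 is 5 degrees). In form: [[[jaw, dx, dy, dz, turn], ...]]. A call has 1 to 10 rows; each row shifts and turns the commanded pose from where the row before left it, along the tool's axes as they then stand; what a row does not reach is not made up. A row lasts 1/8 s, in which the tool goes at most 62.5 mm and 10.7 degrees, less where a joint would pass 70% of its speed; a pose out of reach is approached as far as the arm can. A call is refused whole if a number of a shift passes 1 or a number of a turn 1, either way. A call with a gripper value outside its range is refused whole. The fingers move at their own pace and stop on an object; FORCE is the grip in N (left out, the last holds). Time passes only in rows, so rows that do not move let the fingers close. It gives the time, the measured TCP pose, the force and the opening at its end, in the units of the state.
- get_state(): the state, without advancing time (a new reading comes with each control period).
- eyes.get_image(name): name is "scene" or "top" or "wrist"; returns (picture, depth): 384x512x3 uint8, red, green, blue; 384x512 float32, m along the optical axis (not along the pixel's ray), 0 where there is no reading.
- eyes.camera_params(name): a dict with "camera_matrix" (3x3 intrinsics, pixels), "k1" (the pictures are not rectified: a ray, as slopes to the right and down, at radius r is drawn at 1 + k1 r^2 times it, then the intrinsics apply), "pose" (4x4, takes a point from camera to world coordinates); the wrist camera has in their place "mount" (4x4, takes a point from camera to tool coordinates, whose origin is the TCP and whose axes are the flange's). Camera axes: x right, y down, z forward; pixel columns grow to the right and rows downward; lengths in m; the calibration is good to about 2 mm. A picture is of the moment at which its call begins: read the wrist's pose just before it. camera_params takes no time and is no camera call.
- job.close_job(): hands the job in, once; it reports no verdict.
The state is a dict: "time": time; "joint_positions": joint angles; "qd": joint speeds; "joint_torque": joint torques, N m; "position": TCP position; "tool_rot": TCP orientation; "ft_force": force on the tool from outside, world axes, zero at the start; "torque": the same for the moment, N m; "grip_width": opening from 0.0 (shut) to 1.0 (fully open).
Only numpy, scipy, OpenCV 4.12 (cv2) and the standard library are available. Lean on these libraries where they do the work, as an engineer would, in place of code of your own. Each camera call takes 0.05 s, during which the arm holds its last target. There are 200 camera calls.

## Working session

There is one attempt and no reset: what is moved stays moved. The work goes in short steps, Python scripts to look and compute and a shell command to move; the robot and the scene stay as the last step left them, time stands still between calls to the robot, and variables do not carry over. Pictures are saved under pics/ and viewed, about 8 in all and at most 12, crops included, and the job is handed in when it is done.

```bash
mkdir -p pics
cat > h.py <<'E'
import numpy as np,cv2
from bench import get_state,eyes,job
from scipy.spatial.transform import Rotation as R
def cam(n,st=None):
    p=eyes.camera_params(n)
    if n=="wrist":
        T=np.eye(4);T[:3,:3]=R.from_rotvec(st["tool_rot"]).as_matrix();T[:3,3]=st["position"]
        return np.array(p["camera_matrix"]),p["k1"],T@np.array(p["mount"])
    return np.array(p["camera_matrix"]),p["k1"],np.array(p["pose"])
def slopes(c,uv):
    K,k1,_=c
    return cv2.undistortPoints(np.float64(uv).reshape(-1,1,2),K,np.array([k1,0,0,0.])).reshape(-1,2)
def ray(c,uv):
    s=slopes(c,uv);d=np.c_[s,np.ones(len(s))]@c[2][:3,:3].T
    return c[2][:3,3],d
def onplane(c,uv,z):
    o,d=ray(c,uv);return o+d*((z-o[2])/d[:,2])[:,None]
def pt(c,uv,dep):
    o,d=ray(c,uv);return o+d*np.array([dep[int(round(v)),int(round(u))] for u,v in uv])[:,None]
def proj(c,P):
    K,k1,T=c;p=(np.atleast_2d(P)-T[:3,3])@T[:3,:3]
    return cv2.projectPoints(p,np.zeros(3),np.zeros(3),K,np.array([k1,0,0,0.]))[0].reshape(-1,2)
E
python3 - <<'E'
from h import *
s=get_state();print({k:np.round(v,3).tolist() for k,v in s.items()})
for n in("scene","top"):
    im,d=eyes.get_image(n);cv2.imwrite(f"pics/{n}0.png",im[:,:,::-1]);np.savez(f"pics/{n}0.npz",im=im,d=d)
    print(n,eyes.camera_params(n))
E
```

```text
{'time': 0.0, 'joint_positions': [-1.281, 0.322, -0.07, 1.452, 0.023, 1.371, -0.057], 'qd': [0.0, -0.001, -0.002, -0.001, 0.001, 0.0, 0.0], 'joint_torque': [0.0, -49.128, -0.404, -31.253, -0.064, 0.044, 0.0], 'position': [0.177, 0.625, 0.221], 'tool_rot': [-0.432, -3.112, 0.003], 'ft_force': [-0.259, -0.118, -0.539], 'torque': [0.001, -0.01, 0.003], 'grip_width': 0.995}
scene {'camera_matrix': array([[377.45446802,   0.        , 250.80328746],
       [  0.        , 377.45446802, 192.45658473],
       [  0.        ,   0.        ,   1.        ]]), 'k1': 0.022289612784025508, 'pose': array([[-0.95849399,  0.21103152, -0.19171583,  0.66095256],
       [ 0.28492466,  0.68456018, -0.67096595,  0.57623228],
       [-0.01035395, -0.6977414 , -0.7162749 ,  0.79571789],
       [ 0.        ,  0.        ,  0.        ,  1.        ]])}
top {'camera_matrix': array([[455.18314714,   0.        , 261.12095065],
       [  0.        , 455.18314714, 185.14316382],
       [  0.        ,   0.        ,   1.        ]]), 'k1': 0.001652547572774234, 'pose': array([[-0.01687963, -0.99740341,  0.07001085,  0.44463009],
       [-0.99968077,  0.01551865, -0.01993812,  0.03867353],
       [ 0.01879988, -0.07032504, -0.99734696,  1.36365572],
       [ 0.        ,  0.        ,  0.        ,  1.        ]])}
```

View pics/top0.png

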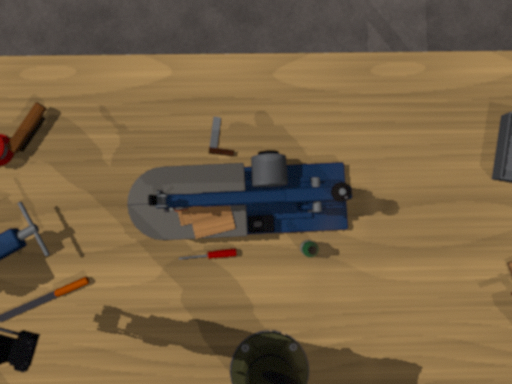

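View pics/scene0.png

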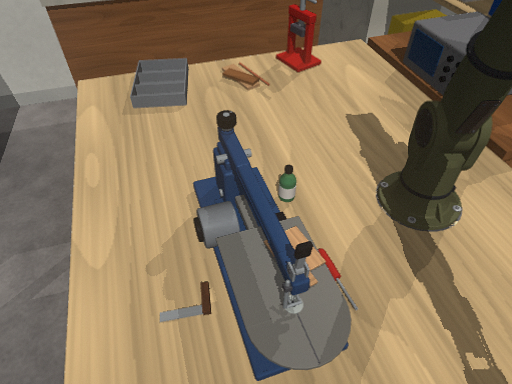

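The top view shows the wheel at about (341,192) and the nose with its dark lever at about (153,200). The scene view shows the wheel at (227,120) and the handle at (303,250). Next I locate them precisely.

Run:
```python
from h import *
t=np.load("pics/top0.npz");c=cam("top");im,d=t["im"],t["d"]
hsv=cv2.cvtColor(im,cv2.COLOR_RGB2HSV)
# wheel: dark points with height 0.262..0.29
v,u=np.mgrid[0:384,0:512];uv=np.c_[u.ravel(),v.ravel()]
o,r=ray(c,uv);P=(o+r*d.ravel()[:,None]).reshape(384,512,3)
dark=im.max(2)<60
m=(dark&(u>320)&(u<365)&(v>170)&(v<215)&(abs(P[...,2]-.276)<.012))
print("wheel top n",m.sum(),P[m].mean(0)); (x,y),rad=cv2.minEnclosingCircle(np.float32(np.c_[u[m],v[m]]));print((x,y),rad,onplane(c,[(x,y)],.276))
# arm: blue pts at z .22-.245
b=(im[...,2]>im[...,0]+25)&(P[...,2]>.218)&(P[...,2]<.246)&(u>140)&(u<350)&(v>170)&(v<220)
Q=P[b];print("arm n",b.sum(),Q.mean(0));
l=cv2.fitLine(np.float32(Q[:,:2]),cv2.DIST_HUBER,0,.001,.001).ravel();print("arm line",l, "ext",(Q[:,:2]@l[:2]).min(),(Q[:,:2]@l[:2]).max())
h=(P[...,2]>.25)&(u>130)&(u<180)&(v>180)&(v<215);print("lever pts",h.sum());print(np.round(P[h],3)[::4].tolist())
s=np.load("pics/scene0.npz");c2=cam("scene");im2,d2=s["im"],s["d"]
o,r=ray(c2,uv);P2=(o+r*d2.ravel()[:,None]).reshape(384,512,3)
dk=im2.max(2)<60
m=dk&(abs(u-227)<16)&(abs(v-120)<16)&(abs(P2[...,2]-.276)<.006);print("scene wheel top",m.sum(),P2[m].mean(0),P2[m].min(0),P2[m].max(0))
m=dk&(abs(u-303)<14)&(abs(v-250)<14)&(P2[...,2]>.27);print("scene handle",m.sum(),P2[m].mean(0),P2[m].min(0),P2[m].max(0))
g=im2[200:330,230:340];cv2.imwrite("pics/sc_crop.png",cv2.resize(g[:,:,::-1],None,fx=5,fy=4.5,interpolation=cv2.INTER_CUBIC))
```

```text
wheel top n 260 [ 0.50185347 -0.17555152  0.27573477]
(341.4253234863281, 191.6618194580078) 9.999096870422363 [[ 0.5022901  -0.17564949  0.276     ]]
arm n 2112 [0.49525667 0.03651094 0.23103619]
arm line [ 0.02973436 -0.99955785  0.49525666  0.03651094] ext -0.23461068088734666 0.1754837009435727
lever pts 217
[[0.445, 0.039, 1.364], [0.505, 0.262, 0.255], [0.499, 0.272, 0.329], [0.499, 0.265, 0.323], [0.502, 0.269, 0.257], [0.502, 0.258, 0.265], [0.502, 0.25, 0.256], [0.496, 0.268, 0.33], [0.497, 0.262, 0.312], [0.5, 0.264, 0.26], [0.499, 0.254, 0.262], [0.5, 0.246, 0.251], [0.494, 0.265, 0.33], [0.495, 0.261, 0.31], [0.497, 0.258, 0.254], [0.492, 0.268, 0.33], [0.445, 0.039, 1.364], [0.494, 0.259, 0.284], [0.495, 0.254, 0.259], [0.49, 0.272, 0.329], [0.49, 0.263, 0.328], [0.491, 0.26, 0.302], [0.492, 0.257, 0.27], [0.492, 0.251, 0.253], [0.487, 0.266, 0.327], [0.488, 0.261, 0.309], [0.489, 0.258, 0.279], [0.49, 0.252, 0.259], [0.485, 0.269, 0.332], [0.485, 0.262, 0.322], [0.486, 0.26, 0.292], [0.487, 0.256, 0.262], [0.483, 0.272, 0.331], [0.483, 0.264, 0.326], [0.484, 0.261, 0.298], [0.485, 0.258, 0.266], [0.485, 0.25, 0.256], [0.48, 0.265, 0.333], [0.481, 0.261, 0.31], [0.482, 0.259, 0.273], [0.483, 0.252, 0.26], [0.478, 0.269, 0.332], [0.479, 0.263, 0.322], [0.48, 0.267, 0.257], [0.48, 0.257, 0.258], [0.476, 0.273, 0.327], [0.476, 0.265, 0.322], [0.478, 0.261, 0.26], [0.478, 0.251, 0.265], [0.476, 0.271, 0.261], [0.475, 0.261, 0.26], [0.475, 0.251, 0.262], [0.473, 0.271, 0.261], [0.473, 0.261, 0.261], [0.445, 0.039, 1.364]]
scene wheel top 163 [ 0.50809998 -0.16703175  0.27623502] [ 0.48358742 -0.19492547  0.27003315] [ 0.52919193 -0.15052861  0.27962519]
scene handle 239 [0.49350087 0.27291961 0.32175254] [0.47949402 0.26409685 0.28766529] [0.50459124 0.27669446 0.33431739]
```

View pics/sc_crop.png

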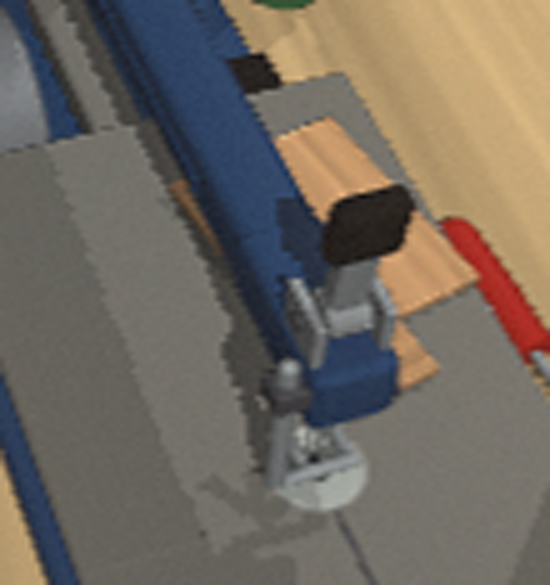

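The crop shows the lever standing nearly upright, with its handle at about (368,222). The saw's yaw is about +0.03 rad, the wheel is at about (0.502,-0.176) and the pivot at about (0.489,0.261). I'll go to the front of the lever with the jaws shut and aligned to the saw.

```bash
python3 -m jog '[[[0,0,0,-0.8,-1],[0,0,0,-0.8,-1],[0,0,0,-0.65,-1],[0,0,0,0,-0.5]]]' 20
python3 -m jog '[[[0,-0.84,-0.9,0,0],[0,-0.84,-0.9,0,0],[0,-0.84,-0.9,0,0],[0,-0.84,-0.9,0,0],[0,-0.84,-0.9,0,0],[0,-0.84,-0.9,0,0],[0,-0.84,-0.9,0,0],[0,-0.84,-0.9,0,0],[0,-0.84,-0.9,0,0],[0,0,0,0,0]]]'
cat > st.py <<'E'
from h import *
s=get_state();p=np.array(s["position"]);M=R.from_rotvec(s["tool_rot"]).as_matrix()
W=np.array([.5023,-.1756]);PV=np.array([.4893,.2612]);ey=np.array([-.0297,.9996]);ex=np.array([.9996,.0297])
print("t",round(s["time"],2),"p",np.round(p,4),"toolx",np.round(M[:,0],3),"tz",np.round(M[:,2],3),"F",np.round(s["ft_force"],2),"T",np.round(s["torque"],3),"j7",round(s["joint_positions"][6],3),"grip",s["grip_width"])
print("rel pivot x,y mm",np.round(1e3*np.array([(p[:2]-PV)@ex,(p[:2]-PV)@ey]),1))
d=np.r_[W,.245]-p;print("to wheel, tool units",np.round(M.T@d/.04,2))
E
python3 st.py
```

```text
time: 0.6
position: [0.1772, 0.6264, 0.3151]
tool_rot: [-0.049, 3.14, 0.006]
ft_force: [-0.1, 0.6, -0.6]
grip_width: 0.629
time: 1.85
position: [0.4922, 0.3055, 0.3121]
tool_rot: [-0.033, 3.141, -0.004]
ft_force: [1.2, 0.4, 0.0]
grip_width: 0.006
t 1.85 p [0.4922 0.3055 0.3121] toolx [-1.    -0.021 -0.001] tz [ 0.001 -0.003 -1.   ] F [1.21 0.36 0.01] T [ 0.015 -0.006  0.03 ] j7 1.01 grip 0.005570372918658677
rel pivot x,y mm [ 4.2 44.2]
to wheel, tool units [ -0.   -12.03   1.71]
```

```bash
python3 -m jog '[[[0,0.1,-0.4,0.06,0],[0,0,-0.4,0,0],[0,0,-0.4,0,0],[0,0,-0.3,0.12,0],[0,0,-0.25,0.18,0],[0,0,-0.17,0.17,0],[0,0,-0.13,0.18,0],[0,0,-0.1,0.2,0],[0,0,-0.06,0.2,0]]]'; python3 st.py
```

```text
time: 2.98
position: [0.4886, 0.2189, 0.269]
tool_rot: [-0.043, 3.139, -0.004]
ft_force: [-0.6, -2.9, 5.5]
grip_width: 0.003
t 2.98 p [0.4886 0.2189 0.269 ] toolx [-1.    -0.027 -0.002] tz [ 0.002 -0.003 -1.   ] F [-0.61 -2.95  5.53] T [-0.704  0.134 -0.007] j7 1.136 grip 0.002903275422358481
rel pivot x,y mm [ -2.  -42.3]
to wheel, tool units [-0.07 -9.87  0.63]
```

```bash
python3 -m jog '[[[0,0,-0.02,0.08,0],[0,0,0,0.06,0],[0,0,0,0,0]]]'; python3 -m jog '[[[0,0,0,0.06,0],[0,0,0,0.05,0],[0,0,0,0,0]]]'; python3 st.py
```

```text
time: 3.35
position: [0.4887, 0.2184, 0.2667]
tool_rot: [-0.043, 3.137, -0.002]
ft_force: [-4.6, -4.8, 19.8]
grip_width: 0.005
time: 3.72
position: [0.4889, 0.2184, 0.2664]
tool_rot: [-0.043, 3.135, 0.001]
ft_force: [-11.5, -7.9, 37.3]
grip_width: 0.004
t 3.73 p [0.4889 0.2184 0.2664] toolx [-1.    -0.027 -0.006] tz [ 0.006  0.001 -1.   ] F [-11.54  -7.87  37.27] T [-2.029  2.522 -0.064] j7 1.138 grip 0.003728125206928631
rel pivot x,y mm [ -1.6 -42.8]
to wheel, tool units [-0.06 -9.85  0.53]
```

The lever is at its stop: force climbed to 37 N with no further motion. Next I lift and go over the wheel, then wind the wrist back.

```bash
python3 -m jog '[[[0,0,0,-0.8,0],[0,0,0,-0.8,0],[0.5,0,-0.6,0,0],[1,0,-1,0,0],[1,0,-1,0,0],[1,0,-1,0,0],[1,0,-1,0,0],[1,0,-1,0,0],[1,0,-1,0,0],[1,0,-1,0,0]]]'
python3 -m jog '[[[1,0,-1,0,-0.5],[1,0,-1,0,-0.5],[1,0,-0.3,0,-1],[1,0,0,0,-1],[1,0,0,0,-1],[1,0,0,0,-1],[1,0,0,0,-1],[1,0,0,0,-1],[1,0,0,0,-1],[1,0,0,0,-1]]]'; python3 st.py
python3 - <<'E'
from h import *
s=get_state();im,d=eyes.get_image("wrist");np.savez("pics/w1.npz",im=im,d=d,**s);cv2.imwrite("pics/w1.png",im[:,:,::-1])
c=cam("wrist",s);W=np.array([[.5023,-.1756,.276]]);print(proj(c,W),s["joint_positions"])
im,d=eyes.get_image("scene");cv2.imwrite("pics/s2.png",im[:,:,::-1])
E
```

```text
time: 4.97
position: [0.4958, -0.0852, 0.3215]
tool_rot: [0.045, -3.14, 0.002]
ft_force: [0.2, -0.2, 0.2]
grip_width: 0.831
time: 6.22
position: [0.5011, -0.1756, 0.3214]
tool_rot: [1.247, -2.882, 0.001]
ft_force: [-1.0, -0.3, -0.0]
grip_width: 1.0
t 6.22 p [ 0.5011 -0.1756  0.3214] toolx [-0.685 -0.729  0.002] tz [-0.002 -0.001 -1.   ] F [-0.99 -0.31 -0.01] T [ 0.047 -0.05   0.532] j7 2.692 grip 1.0001395798409844
rel pivot x,y mm [  -1.2 -437. ]
to wheel, tool units [-0.02 -0.02  1.91]
[[253.14038294 211.24910568]] [-0.32499212  0.02518082  0.62903154  1.60342514 -0.01329072  1.51892833
  2.69203717]
```

View pics/w1.png

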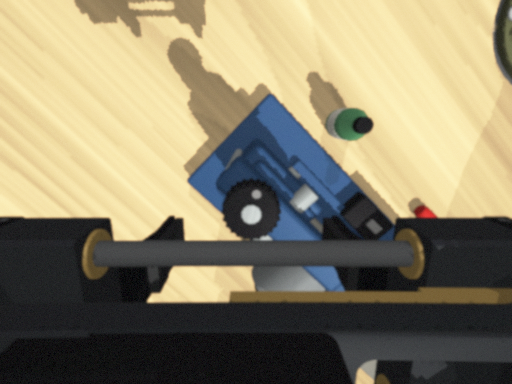

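View pics/s2.png

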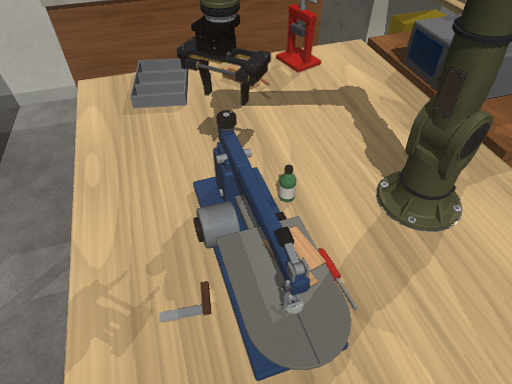

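The wheel is centred between the jaws: seen at (251,208), predicted at (253,211). The lever lies folded at about (290,240) in the scene view. Joint 7 is at its range end, and clockwise turns lower it, so I back off, descend and grip.

```bash
python3 -m jog '[[[1,0,0,0,1],[1,0,0,0.5,0.5],[1,0,0,0.5,0],[1,0,0,0.5,0],[1,0,0,0.4,0],[1,0,0,0,0]]]'; python3 st.py; python3 -m jog '[[[0,0,0,0,0],[0,0,0,0,0],[0,0,0,0,0],[0,0,0,0,0],[0,0,0,0,0]]]' 50; python3 st.py
```

```text
time: 7.08
position: [0.5011, -0.1744, 0.2449]
tool_rot: [1.053, -2.957, -0.002]
ft_force: [0.3, 0.4, 0.7]
grip_width: 0.997
t 7.08 p [ 0.5011 -0.1744  0.2449] toolx [-0.775 -0.632  0.002] tz [-0.003  0.    -1.   ] F [0.33 0.4  0.65] T [ 0.045  0.064 -0.034] j7 2.572 grip 0.9973749190855189
rel pivot x,y mm [  -1.1 -435.8]
to wheel, tool units [-0.   -0.04 -0.  ]
time: 7.7
position: [0.5029, -0.1754, 0.2465]
tool_rot: [-1.053, 2.958, -0.004]
ft_force: [1.7, -0.2, -2.5]
grip_width: 0.515
t 7.7 p [ 0.5029 -0.1754  0.2465] toolx [-0.775 -0.632 -0.001] tz [ 0.002 -0.002 -1.   ] F [ 1.66 -0.21 -2.49] T [ 0.49  -0.035 -0.022] j7 2.572 grip 0.5149007278564073
rel pivot x,y mm [   0.7 -436.8]
to wheel, tool units [0.02 0.01 0.04]
```

```bash
for i in 1 2; do python3 -m jog '[[[0,0,0,0,1],[0,0,0,0,1],[0,0,0,0,1],[0,0,0,0,1],[0,0,0,0,1],[0,0,0,0,0]]]'; python3 st.py; done
```

```text
time: 8.45
position: [0.5025, -0.1745, 0.2464]
tool_rot: [-0.39, 3.116, -0.001]
ft_force: [1.0, -0.0, -0.5]
grip_width: 0.519
t 8.45 p [ 0.5025 -0.1745  0.2464] toolx [-0.969 -0.246 -0.001] tz [ 0.001 -0.    -1.   ] F [ 0.99 -0.03 -0.53] T [-0.044 -0.292  0.026] j7 2.137 grip 0.5185922603874479
rel pivot x,y mm [ 3.000e-01 -4.359e+02]
to wheel, tool units [ 0.01 -0.02  0.04]
time: 9.2
position: [0.5025, -0.1736, 0.2464]
tool_rot: [0.291, 3.127, 0.002]
ft_force: [1.5, 1.7, 1.8]
grip_width: 0.517
t 9.2 p [ 0.5025 -0.1736  0.2464] toolx [-0.983  0.184 -0.001] tz [ 0.001  0.001 -1.   ] F [1.47 1.68 1.79] T [ 0.464 -0.307 -0.022] j7 1.703 grip 0.5172649413633683
rel pivot x,y mm [ 3.00e-01 -4.35e+02]
to wheel, tool units [-0.   -0.05  0.03]
```

```bash
for i in 1 2; do python3 -m jog '[[[0,0,0,0,1],[0,0,0,0,1],[0,0,0,0,1],[0,0,0,0,1],[0,0,0,0,1],[0,0,0,0,0]]]' >/dev/null; python3 st.py; done
```

```text
t 9.95 p [ 0.5029 -0.1729  0.2464] toolx [-0.814  0.581 -0.   ] tz [ 0.001  0.002 -1.   ] F [1.99 3.6  1.83] T [ 0.976 -0.628  0.05 ] j7 1.268 grip 0.5198002673414042
rel pivot x,y mm [   0.7 -434.3]
to wheel, tool units [-0.03 -0.06  0.03]
t 10.7 p [ 0.5037 -0.1725  0.2464] toolx [-0.493  0.87  -0.   ] tz [ 0.003  0.002 -1.   ] F [5.2  4.46 0.43] T [ 0.927 -1.08   0.454] j7 0.834 grip 0.5196013029927072
rel pivot x,y mm [   1.5 -434. ]
to wheel, tool units [-0.05 -0.07  0.04]
```

```bash
python3 -m jog '[[[0,0,0.03,0,1],[0,0,0,0,1],[0,0,0,0,0]]]' 60 >/dev/null; python3 st.py; python3 -m jog '[[[0,0,0,0,1],[0,0,0,0,1],[0,0,0,0,0]]]'>/dev/null; python3 st.py
```

```text
t 11.07 p [ 0.504  -0.1724  0.2464] toolx [-0.334  0.942  0.001] tz [ 0.002  0.001 -1.   ] F [3.66 4.27 1.71] T [ 0.948 -0.784  0.431] j7 0.659 grip 0.5145707939646116
rel pivot x,y mm [   1.8 -433.9]
to wheel, tool units [-0.06 -0.07  0.04]
t 11.45 p [ 0.5043 -0.1723  0.2464] toolx [-0.166  0.986  0.001] tz [ 0.002  0.001 -1.   ] F [4.22 4.02 0.94] T [ 0.973 -1.015  0.515] j7 0.485 grip 0.5128706590538387
rel pivot x,y mm [   2.2 -433.8]
to wheel, tool units [-0.07 -0.06  0.04]
```

```bash
for i in 1 2; do python3 -m jog '[[[0,0,0.02,0,1],[0,0,0,0,0.5],[0,0,0,0,0]]]' >/dev/null; python3 st.py|head -1; done;  python3 -m jog '[[[0,0,0,0,0]]]' >/dev/null; python3 st.py|head -1
```

```text
t 11.82 p [ 0.5046 -0.1723  0.2464] toolx [-0.036  0.999  0.001] tz [ 0.001  0.001 -1.   ] F [1.75 5.02 1.08] T [ 0.951 -0.666  0.524] j7 0.355 grip 0.5176623991316143
t 12.2 p [ 0.5049 -0.1723  0.2464] toolx [0.096 0.995 0.002] tz [-0.     0.002 -1.   ] F [0.19 4.29 3.26] T [ 1.129 -0.259  0.544] j7 0.225 grip 0.5144964168669945
t 12.32 p [ 0.5049 -0.1723  0.2464] toolx [0.095 0.995 0.002] tz [-0.     0.002 -1.   ] F [0.89 4.79 3.34] T [ 1.076 -0.258  0.478] j7 0.226 grip 0.5152219821970191
```

```bash
for i in 1 2 3 4 5 6; do python3 -m jog '[[[0,0,0,0,0.5]]]' >/dev/null; python3 st.py|head -1|cut -c1-35,95-200; done;  for i in 1 2 3; do python3 -m jog '[[[0,0,0,0,0]]]' >/dev/null; python3 st.py|head -1|cut -c95-200; done
```

```text
t 12.45 p [ 0.5049 -0.1724  0.2464]8 5.17 3.12] T [ 1.082 -0.369  0.558] j7 0.181 grip 0.5187810084653554
t 12.57 p [ 0.505  -0.1724  0.2464]8 4.73 2.84] T [ 1.038 -0.422  0.511] j7 0.137 grip 0.5156790593326446
t 12.7 p [ 0.5051 -0.1724  0.2464]  4.82 2.36] T [ 0.995 -0.492  0.484] j7 0.094 grip 0.5162722173197879
t 12.82 p [ 0.5052 -0.1724  0.2464]4 5.36 1.75] T [ 0.996 -0.5    0.551] j7 0.05 grip 0.5106612518622391
t 12.95 p [ 0.5052 -0.1724  0.2464]6 4.13 2.17] T [ 1.033 -0.49   0.515] j7 0.007 grip 0.5140336538846544
t 13.07 p [ 0.5053 -0.1725  0.2464]2 4.45 1.67] T [ 0.969 -0.561  0.544] j7 -0.037 grip 0.5097705727565783
 5.11 1.85] T [ 0.978 -0.571  0.444] j7 -0.036 grip 0.5135864254127602
6 4.99 1.84] T [ 0.953 -0.513  0.507] j7 -0.036 grip 0.514454569667654
2 4.44 2.15] T [ 0.945 -0.516  0.548] j7 -0.036 grip 0.5165082349429196
```

```bash
for i in 1 2 3 4 5 6; do python3 -m jog '[[[0,0,0,0,0.5]]]' >/dev/null; python3 st.py|head -1|cut -c95-200; done;  python3 - <<'E'
from h import *
s=get_state();im,d=eyes.get_image("wrist");c=cam("wrist",s)
u,v=proj(c,[[.504,-.173,.276]])[0];print(u,v)
a=np.load("pics/w1.npz")["im"]
u,v=int(u),int(v);f=lambda g,u,v:cv2.resize(g[max(v-60,0):v+60,u-80:u+80,::-1],(640,480))[:, :]
cv2.imwrite("pics/cmp.png",cv2.resize(f(im,u,v),(640,480)))
E
```

```text
6 4.1  1.12] T [ 0.967 -0.631  0.532] j7 -0.08 grip 0.51339000867733
 5.15 2.34] T [ 0.859 -0.682  0.566] j7 -0.124 grip 0.5140639088320726
4 4.92 2.22] T [ 0.855 -0.649  0.573] j7 -0.167 grip 0.511551549468436
3 4.11 1.74] T [ 0.87  -0.726  0.556] j7 -0.211 grip 0.5171983304904887
5 2.95 0.99] T [ 0.78  -0.751  0.575] j7 -0.254 grip 0.5167915632716841
 4.18 1.21] T [ 0.768 -0.771  0.612] j7 -0.298 grip 0.5135669448899957
249.14271434584754 252.09008395949675
```

View pics/cmp.png

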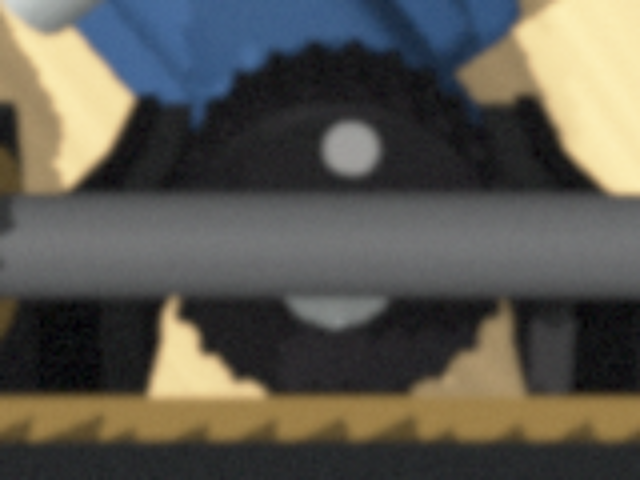

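The mark on the wheel keeps its place relative to the fingers (seen at (351,150) in the crop), so there is no slip. The torque is now climbing.

```bash
for i in 1 2 3 4 5 6 7 8; do python3 -m jog '[[[0,0,0,0,0.5]]]' >/dev/null; python3 st.py|head -1|cut -c85-160; done; echo rest; for i in 1 2 3 4; do python3 -m jog '[[[0,0,0,0,0]]]' >/dev/null; python3 st.py|head -1|cut -c85-160; done
```

```text
] F [3.07 4.26 0.97] T [ 0.73  -0.908  0.593] j7 -0.341 grip 0.51492934275
 ] F [3.58 3.38 1.54] T [ 0.703 -0.84   0.609] j7 -0.385 grip 0.516259754495
  ] F [3.64 3.08 1.37] T [ 0.65  -0.881  0.673] j7 -0.428 grip 0.51176243324
  ] F [3.62 3.2  0.55] T [ 0.662 -0.936  0.626] j7 -0.472 grip 0.51603766764
  ] F [4.42 4.42 0.93] T [ 0.58  -0.923  0.598] j7 -0.515 grip 0.51836967712
 ] F [3.37 3.48 0.71] T [ 0.566 -1.047  0.689] j7 -0.559 grip 0.516616950359
  ] F [4.2  3.39 1.44] T [ 0.522 -1.     0.644] j7 -0.602 grip 0.51684551389
  ] F [4.35 3.49 0.19] T [ 0.535 -1.032  0.682] j7 -0.646 grip 0.51522857653
rest
  ] F [4.36 3.13 0.37] T [ 0.519 -1.057  0.67 ] j7 -0.645 grip 0.51409127076
 ] F [5.5  3.01 0.46] T [ 0.555 -1.066  0.656] j7 -0.645 grip 0.517141357285
  ] F [5.25 3.42 0.15] T [ 0.566 -1.043  0.668] j7 -0.645 grip 0.51699316501
  ] F [5.2  3.61 0.38] T [ 0.584 -1.013  0.62 ] j7 -0.645 grip 0.51851700388
```

```bash
for i in 1 2 3 4 5 6 ; do python3 -m jog '[[[0,0,0,0,0.5]]]' >/dev/null; python3 st.py|head -1|cut -c85-160; done; echo rest; for i in 1 2 3 4; do python3 -m jog '[[[0,0,0,0,0]]]' >/dev/null; python3 st.py|head -1|cut -c85-160; done
```

```text
] F [ 4.6   3.13 -0.27] T [ 0.458 -1.032  0.747] j7 -0.689 grip 0.51494773
 ] F [5.49 2.06 0.35] T [ 0.431 -1.034  0.7  ] j7 -0.733 grip 0.509274727635
  ] F [ 5.52  1.95 -0.03] T [ 0.397 -1.109  0.731] j7 -0.776 grip 0.51633198
  ] F [4.26 2.47 0.02] T [ 0.377 -1.063  0.718] j7 -0.82 grip 0.512576914727
  ] F [5.26 2.2  0.78] T [ 0.355 -1.09   0.762] j7 -0.863 grip 0.51019903270
 ] F [ 5.63  3.13 -0.82] T [ 0.325 -1.099  0.734] j7 -0.907 grip 0.511520748
rest
  ] F [ 6.25  2.17 -0.29] T [ 0.349 -1.054  0.71 ] j7 -0.906 grip 0.51119971
  ] F [ 4.97  1.64 -0.6 ] T [ 0.328 -1.145  0.692] j7 -0.905 grip 0.51263094
  ] F [ 4.89  2.12 -0.03] T [ 0.365 -1.126  0.743] j7 -0.905 grip 0.51294739
 ] F [5.14 2.18 0.29] T [ 0.329 -1.113  0.759] j7 -0.905 grip 0.514662472753
```

```bash
for i in 1 2; do python3 -m jog '[[[0,0,0,0,0.5]]]' >/dev/null; python3 st.py|head -1|cut -c85-160; done; echo rest; for i in 1 2 3 4; do python3 -m jog '[[[0,0,0,0,0]]]' >/dev/null; python3 st.py|head -1|cut -c85-160; done
python3 -m jog '[[[1,0,0,0,0],[1,0,0,0,0],[1,0,0,0,0],[1,0,0,0,0],[1,0,0,0,0],[1,0,0,-0.5,0],[1,0,0,-1,0],[1,0,0,-1,0],[1,0,0,-1,0],[1,0,0,0,0]]]'; python3 st.py
python3 - <<'E'
from h import *
im,d=eyes.get_image("scene");cv2.imwrite("pics/s3.png",im[:,:,::-1]);
t=np.load("pics/scene0.npz")["im"]
im2,d2=eyes.get_image("top");cv2.imwrite("pics/t3.png",im2[:,:,::-1])
c=cam("scene");v,u=np.mgrid[225:275,275:320];uv=np.c_[u.ravel(),v.ravel()]
P=pt(c,uv,d);m=(im[225:275,275:320].max(2).ravel()<60)&(P[:,2]>.255)&(P[:,2]<.35);print("handle",m.sum(),P[m].mean(0),P[m].min(0),P[m].max(0))
Q=P[m];y=(Q[:,:2]-[.4893,.2612])@[-.0297,.9996];print("top-face fit dz/dy",np.polyfit(y,Q[:,2],1))
E
```

```text
] F [ 5.78  2.44 -0.53] T [ 0.292 -1.106  0.798] j7 -0.95 grip 0.513055532
  ] F [ 5.2   1.3  -0.98] T [ 0.263 -1.21   0.781] j7 -0.994 grip 0.51640341
rest
  ] F [ 5.73  1.85 -0.56] T [ 0.25  -1.133  0.781] j7 -0.993 grip 0.51119845
 ] F [ 4.79  1.41 -0.16] T [ 0.297 -1.124  0.762] j7 -0.992 grip 0.513127203
  ] F [5.74 1.19 0.07] T [ 0.211 -1.215  0.734] j7 -0.992 grip 0.51745004761
  ] F [ 5.34  2.37 -0.36] T [ 0.252 -1.125  0.708] j7 -0.992 grip 0.51467877
time: 19.0
position: [0.506, -0.1744, 0.3893]
tool_rot: [3.116, 0.388, 0.009]
ft_force: [1.2, -0.2, -1.0]
grip_width: 1.0
t 19.0 p [ 0.506  -0.1744  0.3893] toolx [0.969 0.245 0.005] tz [ 0.006 -0.001 -1.   ] F [ 1.16 -0.22 -1.02] T [-0.132  0.138  0.01 ] j7 -1.014 grip 1.0001151807870243
rel pivot x,y mm [   3.7 -435.9]
to wheel, tool units [-0.11 -0.    3.61]
handle 251 [0.49576583 0.2021071  0.26827004] [0.48138128 0.18282396 0.25527665] [0.50848147 0.26065698 0.2742319 ]
top-face fit dz/dy [-0.21064038  0.25578722]
```

View pics/s3.png

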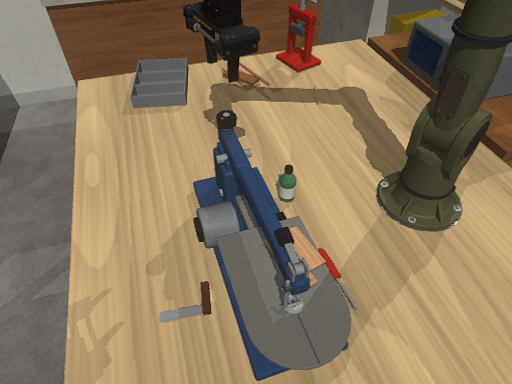

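The lever lies folded at about (287,237), the other items are where they were, and the gripper is clear above the wheel.

```bash
python3 -c "from bench import job;print(job.close_job())"
```

```text
the job is handed in; nothing more can be done
None
```

I folded the clamp lever back onto the arm, tightened the tension wheel to about 0.75 N m, let go, and handed the job in at about 19 s.

- **Lever:** I pushed it over with shut fingers until it stopped moving at about 37 N. The last picture shows it lying along the arm, with its top face sloping about 0.2 rad; the stop is at 0.17.
- **Wheel:** I turned it clockwise about 3.5 rad in one grip. It went through the slack, a steady bite and then the climb. The last readings were about 0.79 N m while turning and 0.71–0.78 at rest. A picture taken partway showed no slip in the grip.
- **Surroundings:** The workpiece, bottle, screwdriver and square look unmoved in the last picture. The gripper was clear above the wheel.

**Checks that disagreed or are uncertain:**
- The bite read about 0.51 N m instead of the stated 0.45. If the sensor reads about 0.05 high, the true final torque is nearer 0.70–0.74, still within the allowed 0.68–0.85.
- The torque readings scatter by about 0.04 N m.
- Joint 7 read 2.692 for a moment against its listed limit of 2.69, before I backed it off.

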